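# Wind the clockwork tube rotator

## Robot

A 6-joint arm with a two-finger parallel gripper is mounted at the origin on the work surface. World frame = base frame: x ahead of the robot, y to its left, z up, the work surface at z = 0. Lengths are in m, angles in rad, forces in N, time in s.
With the tool pointing down it reaches from about 0.325 to 0.9 m from the base axis. Payload 3.5 kg.
Tool frame: the origin (TCP) lies midway between the tips of the shut fingers; the grasp point (between the pads) lies 19 mm behind it; z points along the fingers, x is the direction in which the jaws open and shut, and the axes are right-handed (so a half turn about z gives the same grasp; the last joint's range is limited). The gripper opens to 85 mm and grips with 20 to 120 N. Pads are 22 mm wide; open, the fingers measure 114 mm over their backs; the gripper's body (76 mm by 85 mm) begins 54 mm behind the grasp point. The pads swing forward as they close: fully open they stand 13 mm farther back than shut.
Start: joints at [1.133, 0.276, -0.026, 1.268, 0, 1.467], TCP at [0.205, 0.59, 0.231] pointing down, gripper open.
Joint ranges: [-3.12, 3.12], [-0.85, 1.88], [-1.08, 1.24], [-1.95, 2.15], [-1.57, 1.53], [-3.14, 3.14]. Speed limits (rad/s): [2.57, 2.57, 3.14, 3.14, 3.14, 3.14].

## Interface

Orientations are given as [roll, pitch, yaw] about the fixed x, y, z axes, in that order (R = Rz(yaw) Ry(pitch) Rx(roll)).
In Python, from bench import * gives the robot as it stands. Calls block until the motion is done:
- move_ptp(position, orientation): joint-space move of the TCP to a pose.
- line_to(position, max_speed=0.15, rot=None, f_stop=None): straight line of the TCP; rot=None keeps the orientation; max_speed is the mean speed in m/s. With f_stop (N) it stops when the force on the tool has changed by that much, and returns True; else False.
- move_joints(angles): joint-space move.
- set_gripper(opening, effort=None): opening from 0.0 (shut) to 1.0 (fully open); effort is the grip in N (None keeps the last); returns when the fingers have stopped.
- hold(seconds).
- inverse_kinematics(position, orientation): joint angles nearest the present ones, or None.
- sense(): the state.
- get_image(name): name is "side" or "top"; returns a dict with "color" (384x512x3 uint8, blue, green, red), "mtx" (3x3 intrinsics, pixels), "xyz" and "attitude" of the camera in the world. Camera axes: x right, y down, z forward; pixel columns grow to the right and rows downward; lengths in m; the calibration is good to about 2 mm. A picture is of the moment at which its call begins. There is no depth.
A pose or a line that the arm cannot do raises PlanningError and nothing moves.
- job_done(): hands the job in, once; it reports no verdict.
The state is a dict: "time": time; "joints": joint angles; "qd": joint speeds; "joint_torque": joint torques, N m; "tool_pos": TCP position; "eef_rot": TCP orientation; "ft_force": force on the tool from outside, world axes, zero at the start; "ft_torque": the same for the moment, N m; "finger_gap": opening from 0.0 (shut) to 1.0 (fully open).
Only numpy, scipy, OpenCV 4.12 (cv2) and the standard library are available. Lean on these libraries where they do the work, as an engineer would, in place of code of your own. Each camera call takes 0.05 s, during which the arm holds its last target.

## Task

Wind the spring of the blue tube rotator with the key on its top, clockwise seen from above, in two partial turns: first until the black pointer stands in the yellow band and let go, then take the key again and wind on until the pointer stands in the green band, never into the red, and let go. Leave the orange rotator's key as it is and do not shove or knock over the wash bottle.

Things in the scene. Friction and masses are not known exactly. Their poses are not given: they have to be found in the camera images.
- blue_key (a joint): Winding angle (rad) of the wing key on the blue-topped rotator, growing clockwise seen from above about a vertical axis; 0 to 0.3 at the start. At 0 the pointer stands at the black dial mark; yellow band 1.0 to 1.5, green 2.15 to 2.65, red from 2.8, stop at 3.2. Sprung: it resists with 0.12 to 0.18 N m, more as it is wound; let go, it stays where it is left, as on a ratchet.
- blue_key_grip (a point): Point on the key's axis at grip height, 30 mm above the dial, 102 mm above the bench; turns with the key: x level along the wing to its pointer end, z up. The wing is an upright steel plate 60 mm long (x), 10 mm thick (y), 8 to 42 mm above the dial, its top edge black on the pointer's half. The pointer, a black strip 4 mm over the dial, reaches 50 mm from the axis.
- orange_pointer (a point): Tip of the pointer of the other, orange-topped rotator (same build), 50 mm from its key's axis, 76 mm above the bench; x points outward. Each rotator is fixed: case 150 x 140 mm, key at its middle, 120 mm white dial on top, 72 mm above the bench; on the side away from the robot a wheel of tubes with caps in its colour, to 130 mm from the key's axis and 93 mm high.
- wash_bottle: Loose white wash bottle, blue cap: 62 mm in diameter, 132 mm high to the cap's top; the thin spout reaches 160 mm high and 53 mm to its -x side. Origin at the centre of its underside, z up. It stands left or right of the rotators; a fixed grey rack of blue-capped tubes, 142 x 64 mm, 116 mm high, stands on the other side.
Things that resemble listed ones, but are neither listed nor needed, are in the scene too. What is shaped like the wash_bottle but purple is not meant.

How it is judged:
By the outcome, as a careful person would: the job done as asked, in the order asked, and still so for the second after the job is handed in, with the robot touching nothing.
It also fails if it takes over 48 s, if anything falls off the work surface, if the arm or the gripper's body presses on something with over 40 N, if the wrist force passes 120 N, or if a joint passes its speed limit or range.

## Working session

There is one attempt and no reset: what is moved stays moved. The work goes in short steps, each a Python script; the robot and the scene stay as the last script left them, time stands still between calls to the robot, and variables do not carry over. Pictures are saved under pics/ and viewed, and the job is handed in when it is done.

```bash
mkdir -p pics; ls; python3 - <<'E'
from bench import *
import cv2
for n in("top","side"):
    d=get_image(n); cv2.imwrite(f"pics/{n}0.png",d["color"]); print(n,d["mtx"],d["xyz"],d["attitude"])
s=sense(); print(s)
E
```

```text
pics
top [[394.65977681   0.         257.77121948]
 [  0.         394.65977681 188.84205408]
 [  0.           0.           1.        ]] [0.3068731  0.0274586  1.23339458] [-2.94793162 -0.02540985 -1.55147363]
side [[445.32110358   0.         255.63294646]
 [  0.         445.32110358 191.43194257]
 [  0.           0.           1.        ]] [-0.16275865 -0.95250623  0.91629565] [-2.17629837  0.00288451 -0.62585039]
{'time': 0.1, 'joints': array([ 1.13256069e+00,  2.77061802e-01, -2.77254613e-02,  1.26800551e+00,
       -2.45808806e-05,  1.46739497e+00]), 'qd': array([-0.00081568, -0.00179258,  0.00105793, -0.0007764 , -0.00055587,
       -0.00221762]), 'joint_torque': array([ 4.06218242e-04, -4.46707499e+01,  2.96128660e+01,  8.45756469e-03,
       -9.95273103e-05, -1.72649745e-06]), 'tool_pos': array([0.20510207, 0.589649  , 0.23027711]), 'eef_rot': array([-3.14141104e+00,  1.98831716e-03,  1.23596225e+00]), 'ft_force': array([-1.0515844 , -0.34007109,  0.06010529]), 'ft_torque': array([-6.98040679e-05, -3.10930333e-02, -1.67338088e-02]), 'finger_gap': 0.9986664658017657}
```

View pics/top0.png

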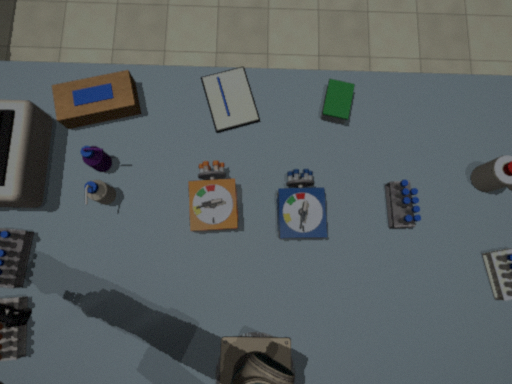

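View pics/side0.png

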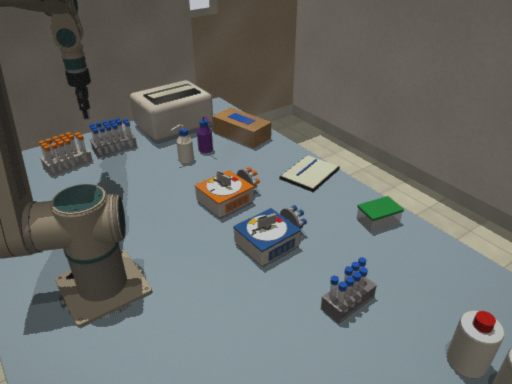

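```bash
cat > h.py <<'E'
from bench import *
import numpy as np, cv2
from scipy.spatial.transform import Rotation as R
def px2w(d,u,v,z):
    M=R.from_euler('xyz',d["attitude"]).as_matrix()
    r=M@np.linalg.inv(d["mtx"])@np.array([u,v,1.]); c=np.array(d["xyz"])
    return c+r*(z-c[2])/r[2]
def w2px(d,p):
    M=R.from_euler('xyz',d["attitude"]).as_matrix()
    q=d["mtx"]@(M.T@(np.array(p)-np.array(d["xyz"]))); return q[:2]/q[2]
def crop(d,name,u0,v0,w,h,s):
    c=d["color"][v0:v0+h,u0:u0+w]
    cv2.imwrite("pics/"+name,cv2.resize(c,None,fx=s,fy=s,interpolation=cv2.INTER_CUBIC))
E
python3 - <<'E'
from h import *
d=get_image("top"); crop(d,"t1.png",265,160,75,85,7)
crop(d,"t2.png",180,150,70,85,7)
e=get_image("side"); crop(e,"s1.png",225,195,90,70,8)
E
```

```text
(no output)
```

View pics/t1.png

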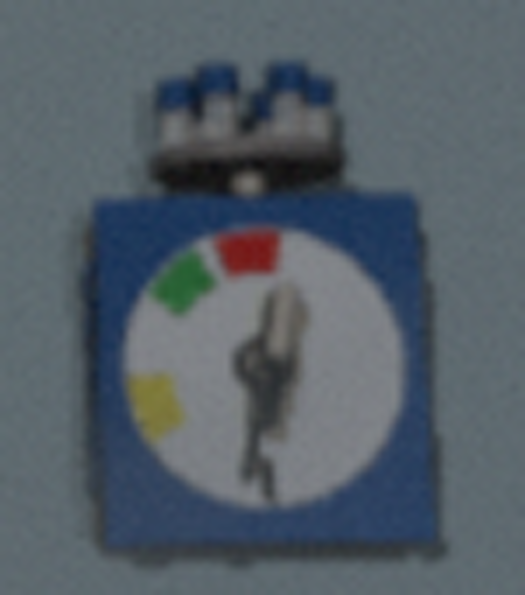

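View pics/s1.png

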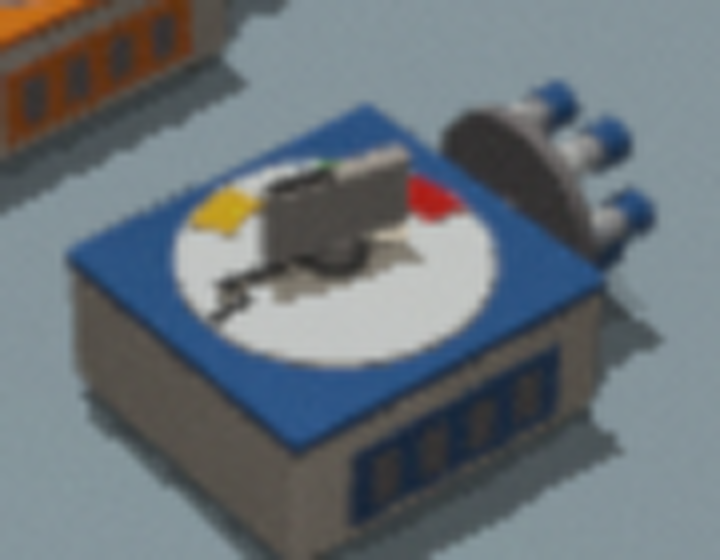

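View pics/t2.png

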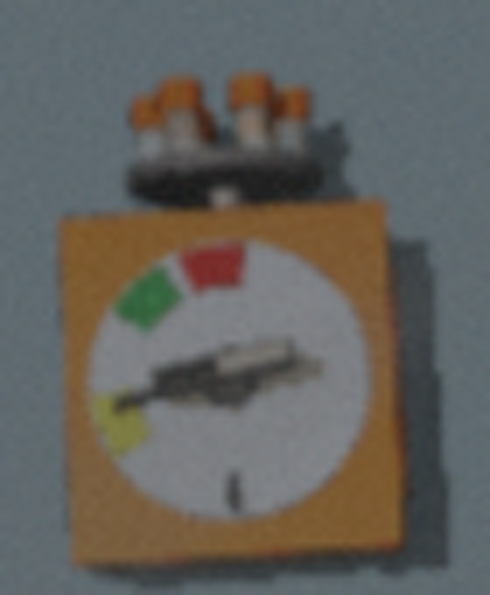

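```bash
python3 - <<'E'
from h import *
d=get_image("top")
f=lambda U,V,z:px2w(d,265+(U+.5)/7-.5,160+(V+.5)/7-.5,z)
L=[f(125,368,.072),f(405,372,.072),f(262,228,.072),f(270,508,.072)]
for p in L: print(p.round(4))
c=(L[0]+L[1]+L[2]+L[3])/4; print("c",c)
n=lambda p:np.degrees(np.arctan2(*(p-c)[1::-1]))
for nm,U,V,z in [("mark",270,490,.072),("tip",248,475,.076),("yel",157,405,.072),("grn",183,282,.072),("red",248,252,.072),("wingfar",288,290,.114)]:
    p=f(U,V,z); print(nm,p.round(4),n(p),np.hypot(*(p-c)[:2]))
# case corners
for U,V in [(97,200),(415,197),(435,540),(103,545)]: print(f(U,V,.072).round(4))
s=get_image("side")
for nm,w in [("center",c)]: print(w2px(s,w), w2px(s,c+[0,0,.042]))
g=lambda U,V,z:px2w(s,225+(U+.5)/8-.5,195+(V+.5)/8-.5,z)
for U,V in [(175,255),(497,255),(340,158),(335,367)]: print(g(U,V,.072).round(4))
a=g(270,193,.114);b=g(405,155,.114);print("wingtop",a,b,np.degrees(np.arctan2(*(a-b)[1::-1])),(a+b)/2)
E
```

```text
[ 0.4665 -0.0723  0.072 ]
[ 0.4675 -0.1916  0.072 ]
[ 0.5284 -0.1307  0.072 ]
[ 0.4086 -0.1338  0.072 ]
c [ 0.4677405  -0.13207414  0.072     ]
mark [ 0.4161 -0.1338  0.072 ] -178.06568022205386 0.05164315118790081
tip [ 0.4218 -0.124   0.076 ] 170.03183037106382 0.04659695358179949
yel [ 0.451  -0.0859  0.072 ] 109.89843758772771 0.04906496451572827
grn [ 0.5041 -0.0968  0.072 ] 44.143745329460906 0.05064819416078592
red [ 0.5178 -0.1247  0.072 ] 8.431544992470126 0.0505742651408673
wingfar [ 0.4946 -0.1357  0.114 ] -7.587896171687184 0.02713248843822851
[ 0.5389 -0.0597  0.072 ]
[ 0.5436 -0.1968  0.072 ]
[ 0.3966 -0.2033  0.072 ]
[ 0.3916 -0.0636  0.072 ]
[266.61953962 226.71195002] [266.77920966 215.59106067]
[ 0.4197 -0.0955  0.072 ]
[ 0.517  -0.1664  0.072 ]
[ 0.5053 -0.0845  0.072 ]
[ 0.4299 -0.1814  0.072 ]
wingtop [ 0.43900293 -0.12929084  0.114     ] [ 0.49256951 -0.14033067  0.114     ] 168.35465932716608 [ 0.46578622 -0.13481075  0.114     ]
```

```bash
python3 - <<'E'
from h import *
C=[0.467,-0.132]; yaw=np.radians(169.5-90)
print(inverse_kinematics(C+[.22],[np.pi,0,yaw]),inverse_kinematics(C+[.086],[np.pi,0,np.radians(44-90)]))
move_ptp(C+[.22],[np.pi,0,yaw]); set_gripper(0.6,60)
print(line_to(C+[.125],max_speed=.1,f_stop=15), line_to(C+[.086],max_speed=.05,f_stop=10))
s=sense(); print({k:s[k] for k in("time","tool_pos","eef_rot","ft_force","ft_torque","finger_gap")})
d=get_image("top"); crop(d,"t3.png",255,150,95,95,6)
e=get_image("side"); crop(e,"s3.png",215,175,110,90,7)
E
```

```text
[-0.408772    0.03468395 -0.33616166  1.19995072  0.         -0.22551243] [-0.408772    0.15896091 -0.50735364  0.90448178  0.          1.96487578]
False False
{'time': 5.475, 'tool_pos': array([ 0.46726762, -0.13212254,  0.08619219]), 'eef_rot': array([3.14113908e+00, 1.12299489e-04, 1.38751950e+00]), 'ft_force': array([-0.10935339, -0.59076529,  0.46344777]), 'ft_torque': array([-0.00360936,  0.03007266, -0.00040934]), 'finger_gap': 0.5991171894494759}
```

View pics/t3.png

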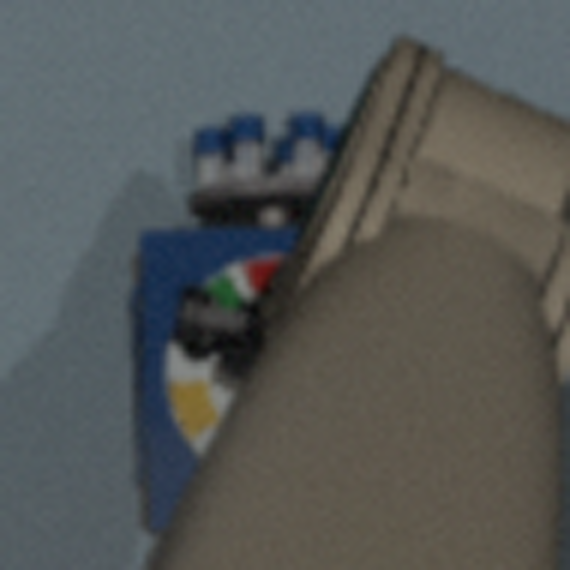

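View pics/s3.png

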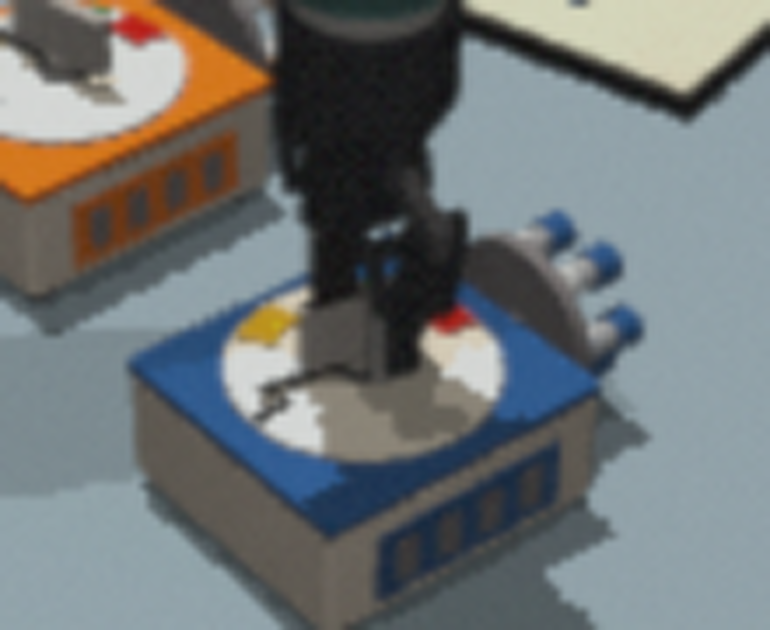

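The side view shows the wing (≈340,335 in the crop) between the open fingers and the pointer still beside the mark. I'll close and turn in steps.

```bash
python3 - <<'E'
from h import *
def st(t):
    s=sense(); print(t,round(s["time"],2),s["tool_pos"].round(4),np.degrees(s["eef_rot"]).round(1),s["ft_force"].round(1),s["ft_torque"].round(2),round(s["finger_gap"],3))
C=[0.467,-0.132,.086]
set_gripper(0,60); st("grip")
for a in (165,150,130):
    line_to(C,rot=[np.pi,0,np.radians(a-90)]); st(a)
e=get_image("side"); crop(e,"s4.png",215,175,110,90,7)
E
```

```text
grip 6.03 [ 0.4675 -0.1304  0.0864] [180.   -0.2  79.5] [1.  4.7 2.6] [ 0.92 -0.15 -0.04] 0.104
165 6.28 [ 0.4675 -0.1303  0.0863] [180.   -0.2  75. ] [1.  4.3 3.1] [ 0.99 -0.1  -0.1 ] 0.104
150 6.68 [ 0.4676 -0.1301  0.0864] [-180.    -0.3   60. ] [1.7 5.8 4. ] [ 1.08 -0.21 -0.09] 0.108
130 7.18 [ 0.4678 -0.1298  0.0864] [-179.8   -0.3   40.1] [0.8 6.7 3. ] [ 1.27 -0.34 -0.11] 0.105
```

View pics/s4.png

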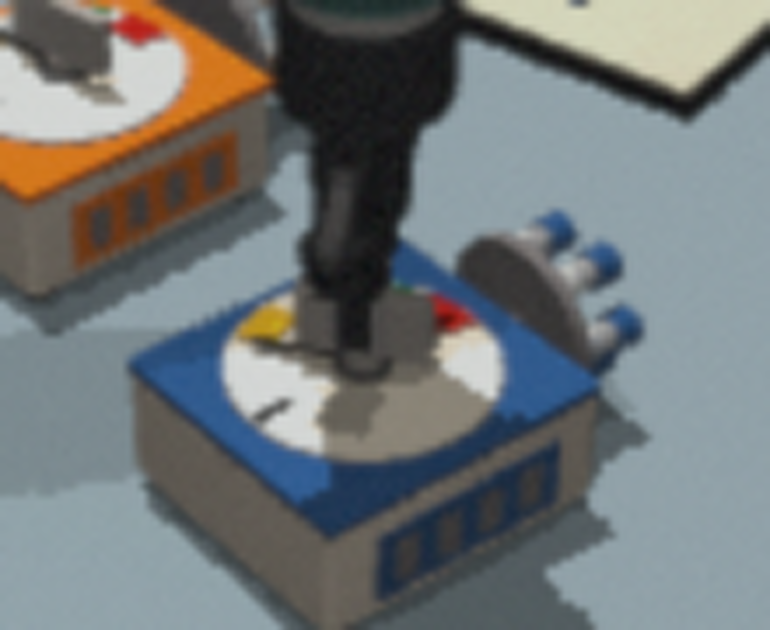

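```bash
python3 - <<'E'
from h import *
def st(t):
    s=sense(); print(t,round(s["time"],2),s["tool_pos"].round(4),np.degrees(s["eef_rot"]).round(1),s["ft_force"].round(1),s["ft_torque"].round(2),round(s["finger_gap"],3))
C=[0.4675,-0.130,.086]
for a in (120,109):
    line_to(C,rot=[np.pi,0,np.radians(a-90)]); st(a)
hold(.3); st("h")
e=get_image("side"); crop(e,"s5.png",230,200,75,55,10)
p=np.array([.4675,-.130,.076]); th=np.radians(109); print(w2px(e,p+.05*np.array([np.cos(th),np.sin(th),0])))
E
```

```text
120 7.56 [ 0.4679 -0.1296  0.0864] [-1.80e+02 -1.00e-01  3.01e+01] [-0.4  2.7  2.7] [ 0.47 -0.   -0.14] 0.106
109 7.9 [ 0.4682 -0.1296  0.0864] [-1.80e+02 -1.00e-01  1.92e+01] [1.9 4.1 4.7] [ 0.81 -0.29 -0.07] 0.104
h 8.2 [ 0.4681 -0.1296  0.0864] [-1.80e+02 -1.00e-01  1.91e+01] [1.7 5.6 4.2] [ 0.93 -0.34 -0.01] 0.103
[252.51636952 219.39330655]
```

View pics/s5.png

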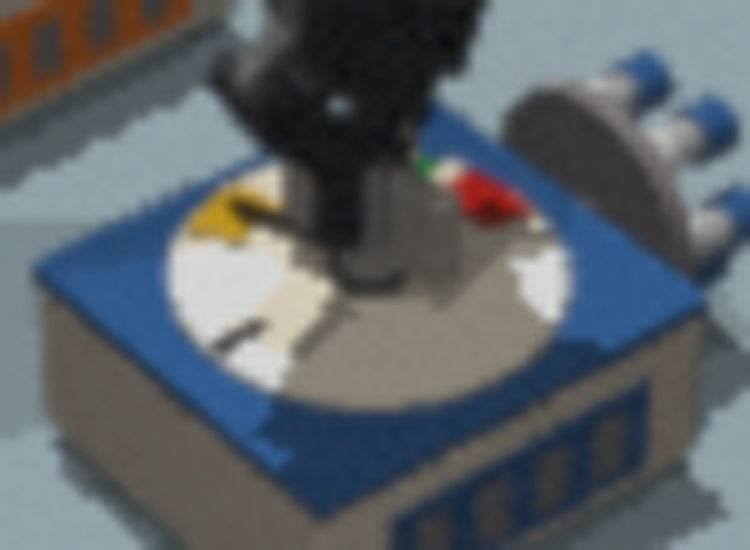

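The pointer tip (crop ≈238,207) stands inside the yellow band. I'll let go, back up clear and check from the side and above.

```bash
python3 - <<'E'
from h import *
set_gripper(0.6); hold(.2)
line_to([.4675,-.130,.22],max_speed=.12)
s=sense();print(s["time"],s["ft_force"])
move_joints(s["joints"]+np.array([.9,0,0,0,0,0]))
hold(.1)
d=get_image("top"); crop(d,"t6.png",265,160,75,85,7)
e=get_image("side"); crop(e,"s6.png",230,200,75,55,10); print(sense()["time"])
E
```

```text
10.1917 [ 0.08687582  0.01945742 -0.1860337 ]
11.95
```

View pics/t6.png

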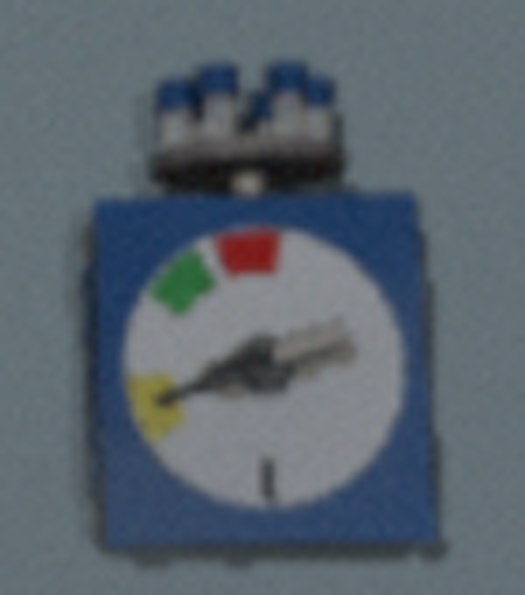

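View pics/s6.png

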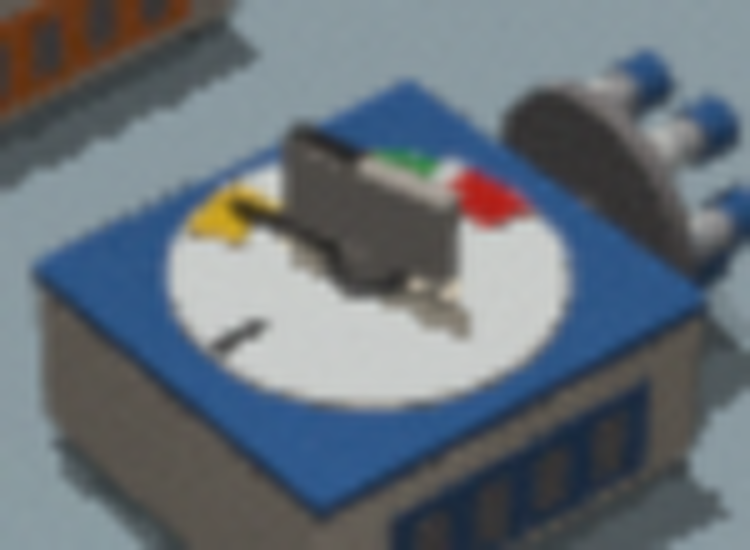

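Released, the tip (≈160,400 top crop) sits mid-yellow. Now the second grip, winding to about 2.4 rad, with a look before the last part.

```bash
python3 - <<'E'
from h import *
def st(t):
    s=sense(); print(t,round(s["time"],2),s["tool_pos"].round(4),np.degrees(s["eef_rot"]).round(1),s["ft_force"].round(1),s["ft_torque"].round(2),round(s["finger_gap"],3))
C=[0.468,-0.1295]
move_ptp(C+[.22],[np.pi,0,np.radians(19)])
print(line_to(C+[.125],max_speed=.12,f_stop=15), line_to(C+[.086],max_speed=.06,f_stop=10)); st("dn")
set_gripper(0,60); st("grip")
for a in (95,75,58):
    line_to(C+[.086],rot=[np.pi,0,np.radians(a-90)]); st(a)
e=get_image("side"); crop(e,"s7.png",230,200,75,55,10)
E
```

```text
False False
dn 15.25 [ 0.4681 -0.1296  0.086 ] [180.  -0.  19.] [ 0.3  0.7 -0.5] [-0.07  0.03  0.03] 0.597
grip 15.7 [ 0.4683 -0.1297  0.0865] [180.  -0.  19.] [-0.8  0.5  4.1] [0.03 0.19 0.11] 0.103
95 16.09 [ 0.4685 -0.1296  0.0865] [ 1.8e+02 -1.0e-01  5.1e+00] [-0.5  1.3  4.6] [ 0.11  0.12 -0.09] 0.109
75 16.59 [ 0.4687 -0.1296  0.0865] [-1.80e+02 -1.00e-01 -1.48e+01] [0.4 0.8 5.2] [ 0.11 -0.06 -0.06] 0.104
58 17.04 [ 0.469  -0.1297  0.0865] [-1.80e+02 -1.00e-01 -3.18e+01] [1.3 0.6 5.8] [ 0.06 -0.24 -0.04] 0.107
```

View pics/s7.png

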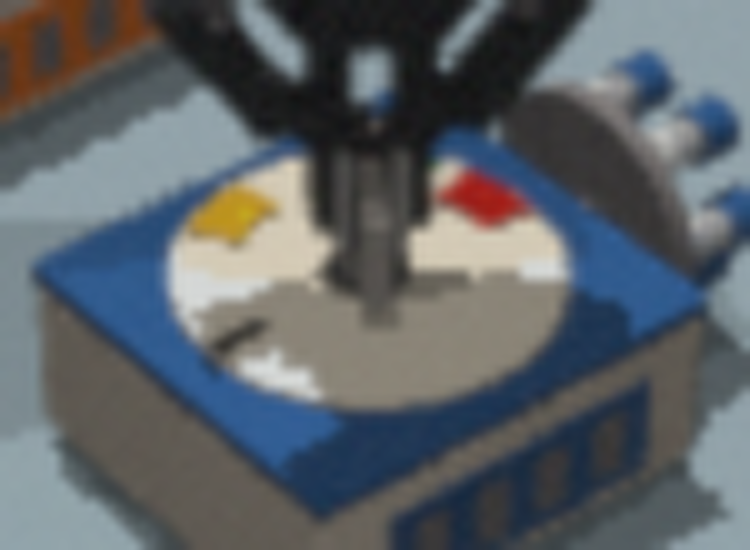

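The wing is still square between the pads and the pointer is hidden behind it, on the way to green. I'll finish the turn.

```bash
python3 - <<'E'
from h import *
def st(t):
    s=sense(); print(t,round(s["time"],2),s["tool_pos"].round(4),np.degrees(s["eef_rot"]).round(1),s["ft_force"].round(1),s["ft_torque"].round(2),round(s["finger_gap"],3))
C=[0.468,-0.1295]
line_to(C+[.086],rot=[np.pi,0,np.radians(44.5-90)]); hold(.3); st("end")
set_gripper(0.6); hold(.2)
line_to(C+[.22],max_speed=.12); st("up")
move_joints(sense()["joints"]+np.array([.9,0,0,0,0,0]))
hold(.1)
d=get_image("top"); crop(d,"t8.png",265,160,75,85,7); cv2.imwrite("pics/t8f.png",d["color"])
e=get_image("side"); crop(e,"s8.png",230,200,75,55,10); print(sense()["time"])
f=lambda U,V,z:px2w(d,265+(U+.5)/7-.5,160+(V+.5)/7-.5,z)
E
```

```text
end 17.77 [ 0.4691 -0.1299  0.0865] [-1.799e+02 -1.000e-01 -4.530e+01] [2.7 0.8 5.7] [-0.06 -0.61  0.03] 0.102
up 19.72 [ 0.4674 -0.1292  0.2191] [ 1.80e+02  1.00e-01 -4.55e+01] [0.2 0.7 0.1] [-0.06 -0.01  0.01] 0.6
21.475
```

View pics/t8.png

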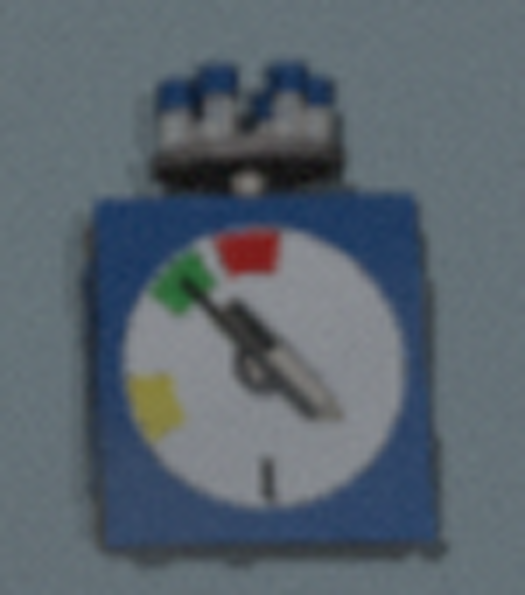

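View pics/s8.png

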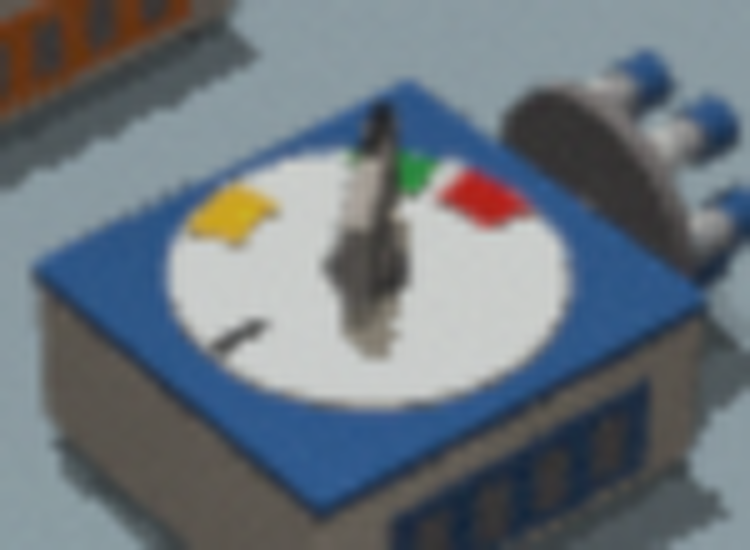

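View pics/t8f.png

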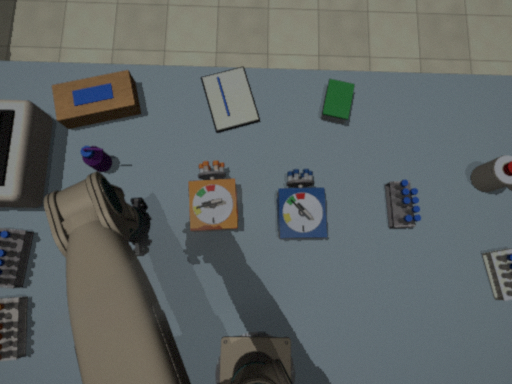

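The pointer tip (≈188,285) is mid-green and the orange pointer is unchanged. The arm hides the wash bottle from above, so I'll check it from the side.

```bash
python3 - <<'E'
from h import *
e=get_image("side"); cv2.imwrite("pics/s9.png",e["color"]); s=sense(); print(s["time"],s["tool_pos"],s["ft_force"])
E
```

```text
21.525 [0.39223265 0.28515667 0.21909769] [ 0.28901266 -0.39438307 -0.03424107]
```

View pics/s9.png

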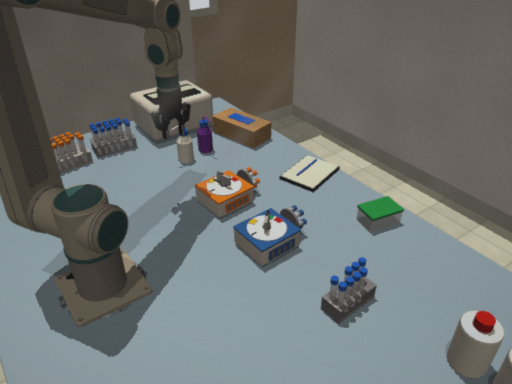

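The wash bottle still stands at (185,150), where it was. The gripper is well short of it and touching nothing.

```bash
python3 -c "
from bench import *
print(job_done())"
```

```text
the job is handed in; nothing more can be done
None
```

I wound the blue key clockwise in two grips and handed the job in at about 21.5 s of the 48 s.

- **First turn:** I wound to about 1.25 rad and let go. With the gripper clear, the top and side views both showed the pointer mid-yellow.
- **Second turn:** I took the key again, wound to about 2.4 rad and let go. The top view shows the pointer tip mid-green, well short of the red. In the side view the tip is hidden behind the wing, so that check rests on the top view.
- **Rest of the scene:** The orange pointer looks unchanged, and the wash bottle stands where it was. The arm was hiding the bottle from above, so I checked it only from the side.
- **Forces:** Wrist force readings between moves stayed under 10 N. At the end the gripper was touching nothing.

My first estimate of the key's axis was about 2 mm off. I corrected it during the first turn.

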